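Post a control module through the self-closing gate flap

TASK

Post the small control module through the self-closing flap into the padded blue bin behind it: hold the flap open with one finger, ahead of the module, while the other finger pushes the module from behind along its lane until it tips over the edge into the bin. The bare connector pins lead, so the module must not touch the flap, and it is only pushed, never lifted or carried. Then draw the hand out so that the flap swings shut, and leave all the other parts where they are.

Things in the scene. Friction and masses are not known exactly. Their poses are not given: they have to be found in the camera images.
- station: Fixed posting station: lane on a metal deck, gate with flap, open blue bin. Origin: at table level, on the lane's centre line, in the plane of the shut flap. +x runs along the lane from the robot's side through the gate into the bin, +y to the hinge side, z up. The flat deck (top at z = 60 mm, 170 mm wide) runs from x = -203 to +2 mm and ends there in an edge.
- lane_end (a point): Point on the deck's top (z = 60 mm) at its edge, on the lane's centre line (station x = +2 mm, y = 0). The lane is 48 mm wide (station y = -24 to 24), between straight guides 5 mm thick, 10 mm above the deck, x = -198 to -8.
- bin_floor (a point): Centre of the bin's padded floor, 14 mm above the table (station x = 77 mm, y = 0). The bin is open at the top; inside it spans station x = +2 to 155 mm, y = -79 to 79, walls to z = 70 mm. A part pushed over the deck's edge drops in and lies below the flap.
- hinge (a point): Top of the round hinge post, 12 mm across (station x = 0, y = +62, 47 mm above the deck). A square stop post as high stands at y = -76. The gate is open at the top, no lintel, so a finger pointing down can pass through it.
- flap (a joint): Flap angle in rad, 0 = shut across the gate, growing to 1.6 as it swings into the bin about the upright hinge. A 4 mm steel plate (faces at station x = -2 and +2 when shut), 6 to 128 mm from the hinge, 5 to 43 mm above the deck. Sprung shut: pushed at the lane's centre line it takes 0.5 N to start, 1 to 3 N at 1 rad; let go, it swings shut within a second.
- flap_edge (a point): Middle of the flap's free upright edge, 128 mm from the hinge and 24 mm above the deck.
- module_center (a point): Centre (13 mm above its underside) of the control module, a black ribbed plastic box 38 mm long (x), 40 wide (y), 26 high, 60 to 130 g, loose in the lane, 95 to 145 mm before the flap. Its flat back looks along -x, its grey connector with bare pins along +x to the flap (within 0.1 rad). A finger can reach down into the lane before and behind it.
- bush: Rubber bush, a ring 34 mm across, 24 mm high, standing on the deck beside the lane; origin under its centre. Leave alone.
- piston: Steel cylinder 30 mm across, 26 mm high, standing on the deck beside the lane; origin under its centre. Leave alone.
- filter: Grey round oil filter, 72 mm across, 80 mm high, on the table beside the station; origin under its centre. Leave alone.
- caliper: Dark brake caliper, 100 x 45 mm, 60 mm high, on the table beside the station; origin under its centre. Leave alone.
- carton: Cardboard carton 90 x 70 x 60 mm high on the table; origin under its centre. Leave alone.
- wrench: Steel wrench 190 mm long, lying on the table; origin under its centre. Leave alone.
- spraycan: Spray can 56 mm across, 150 mm high, standing on the table; origin under its centre. Leave alone.
Things that resemble listed ones, but are neither listed nor needed, are in the scene too. Leave any green look-alike of the part that bears module_center alone.

How it is judged:
By the outcome, as a careful person would: the job done as asked, in the order asked, and still so for the second after the job is handed in, with the robot touching nothing.
It also fails if it takes over 40 s, if anything falls off the work surface, if the arm or the gripper's body presses on something with over 40 N, if the wrist force passes 120 N, or if a joint passes its speed limit or range.

ROBOT

A 6-joint arm with a two-finger parallel gripper is mounted at the origin on the work surface. World frame = base frame: x ahead of the robot, y to its left, z up, the work surface at z = 0. Lengths are in m, angles in rad, forces in N, time in s.
With the tool pointing down it reaches from about 0.35 to 0.85 m from the base axis. Payload 8.1 kg.
Tool frame: the origin (TCP) lies at the centre of the arm's flange, where the gripper is bolted on; the fingertips stand 186 mm ahead of it and the grasp point (between the pads) lies 167 mm ahead of it; z points along the fingers, y is the line along which they close (so a half turn about z gives the same grasp; the last joint's range is limited). The gripper opens to 93 mm and grips with 3 to 60 N. Pads are 15 mm wide; open, the fingers measure 128 mm over their backs; the gripper's body (75 mm by 188 mm) begins 65 mm behind the grasp point.
Start: joints at [1.188, 0.13, 1.488, -0, 1.523, -0.085], TCP at [0.176, 0.574, 0.405] pointing down, gripper open.
Joint ranges: [-2.96, 2.96], [-0.89, 2.26], [0.02, 2.5], [-1.34, 4.48], [0, 2.73], [-2.66, 2.66]. Speed limits (rad/s): [2.39, 2.39, 2.79, 3.14, 3.14, 3.14].

INTERFACE

Orientations are given as a rotation vector (axis times angle).
In Python, from plant import robot gives the robot as it stands.
- The arm moves only by the tool apply_moves, never from a script. Its argument "series" is a list of rows, each a list of 2 entries, a list of its own where there are three numbers: the shift along the tool's x, y, z in mm, then the turn, a rotation vector about the tool's x, y, z in rad. A call has 1 to 12 rows; each row shifts and turns the commanded pose from where the row before left it, along the tool's axes as they then stand; what a row does not reach is not made up. A row lasts 1/12 s, in which the tool goes at most 41.7 mm and 7.16 degrees, less where a joint would pass 70% of its speed; a pose out of reach is approached as far as the arm can. A call is refused whole if a number of a shift passes 41.7 or a number of a turn 0.125, either way. A call with a gripper value outside its range is refused whole. "claw" is the opening, from 0 (shut) to 1 (fully open), set as the call begins (left out, the last holds). The fingers move at their own pace and stop on an object; "newtons" is the grip in N (left out, the last holds). Time passes only in rows, so rows that do not move let the fingers close. It gives the time, the measured TCP pose, the force, the opening and the grip force at its end, in the units of the state.
- robot.read_state(): the state, without advancing time (a new reading comes with each control period).
- robot.read_camera(name): name is "scene" or "top"; returns (picture, depth): 384x512x3 uint8, blue, green, red; 384x512 float32, m along the optical axis (not along the pixel's ray), 0 where there is no reading.
- robot.calibration(name): a dict with "fx", "fy", "cx", "cy" (pixels), "D" ([k1, k2, p1, p2, k3] as OpenCV has them; the pictures are not rectified), "extrinsics" (4x4, takes a point from world to camera coordinates). Camera axes: x right, y down, z forward; pixel columns grow to the right and rows downward; lengths in m; the calibration is good to about 2 mm. A picture is of the moment at which its call begins. calibration takes no time and is no camera call.
- robot.close_job(): hands the job in; it is judged then, once.
The state is a dict: "t": time; "q": joint angles; "dq": joint speeds; "joint_torque": joint torques, N m; "tool_pos": TCP position; "orientation": TCP orientation; "force": force on the tool from outside, world axes, zero at the start; "wrist_torque": the same for the moment, N m; "opening": finger opening in m; "gripper_force": force on a finger pad.
Only numpy, scipy, OpenCV 4.12 (cv2) and the standard library are available. Lean on these libraries where they do the work, as an engineer would, in place of code of your own. Each camera call takes 0.05 s, during which the arm holds its last target. There are 200 camera calls.

## Working session

There is one attempt and no reset: what is moved stays moved. The work goes in short steps, Python scripts to look and compute and a tool call to move; the robot and the scene stay as the last step left them, time stands still between calls to the robot, and variables do not carry over. Pictures are saved under pics/ and viewed, at most 10 in all, crops included, and the job is handed in when it is done.

Besides the shell and the picture viewer there is one more tool, called after "Request:" by a JSON object that holds its "op" and its "data", one argument or row to a line. apply_moves: Moves the arm, as the interface text tells. Its arguments: {"type":"object","properties":{"series":{"type":"array"},"claw":{"type":"number"},"newtons":{"type":"number"}},"required":["series"]}

```bash
mkdir -p pics; ls
cat > h.py <<'E'
import numpy as np, cv2
from plant import robot
def snap(n,tag):
    p,d=robot.read_camera(n); cv2.imwrite(f'pics/{tag}.png',p); np.save(f'pics/{tag}.npy',d); return p,d
def world(n,u,v,z):
    c=robot.calibration(n);K=np.array([[c['fx'],0,c['cx']],[0,c['fy'],c['cy']],[0,0,1]])
    x,y=cv2.undistortPoints(np.array([[[u,v]]],float),K,np.array(c['D'],float))[0,0]
    E=np.array(c['extrinsics']); return E[:3,:3].T@(np.array([x*z,y*z,z])-E[:3,3])
def proj(n,P):
    c=robot.calibration(n);K=np.array([[c['fx'],0,c['cx']],[0,c['fy'],c['cy']],[0,0,1]])
    E=np.array(c['extrinsics']); r=cv2.Rodrigues(E[:3,:3])[0]
    return cv2.projectPoints(np.array(P,float).reshape(-1,1,3),r,E[:3,3],K,np.array(c['D'],float))[0][:,0]
def cloud(n,d):
    c=robot.calibration(n);K=np.array([[c['fx'],0,c['cx']],[0,c['fy'],c['cy']],[0,0,1]])
    v,u=np.mgrid[:d.shape[0],:d.shape[1]]
    xy=cv2.undistortPoints(np.stack([u,v],-1).reshape(-1,1,2).astype(float),K,np.array(c['D'],float))[:,0]
    z=d.reshape(-1,1); E=np.array(c['extrinsics'])
    return ((np.hstack([xy*z,z])-E[:3,3])@E[:3,:3]).reshape(*d.shape,3)
E
python3 - <<'E'
from h import *
snap('scene','s0');snap('top','t0')
np.set_printoptions(precision=3,suppress=True)
for n in('scene','top'):
    c=robot.calibration(n);E=np.array(c['extrinsics']);print(n,c['fx'],c['D'],-E[:3,:3].T@E[:3,3],E[2,:3])
print(robot.read_state())
E
```

```text
pics
scene 389.36645597721497 [-0.059  0.     0.     0.     0.   ] [ 1.058 -0.167  0.995] [-0.495  0.153 -0.855]
top 379.38639365748907 [-0.101  0.     0.     0.     0.   ] [0.392 0.    1.403] [ 0.114  0.016 -0.993]
{'t': 0.1, 'q': array([ 1.188,  0.131,  1.489, -0.   ,  1.523, -0.085]), 'dq': array([ 0.001, -0.002, -0.003,  0.001,  0.003, -0.001]), 'joint_torque': array([  0.003, -56.134, -49.31 ,   0.077,   0.029,  -0.   ]), 'tool_pos': array([0.176, 0.573, 0.404]), 'orientation': array([-0.466, -3.106,  0.003]), 'force': array([ 0.277,  0.268, -0.038]), 'wrist_torque': array([-0.048, -0.017, -0.016]), 'gripper_force': 0.0, 'opening': 0.09303068273698116}
```

View pics/s0.png

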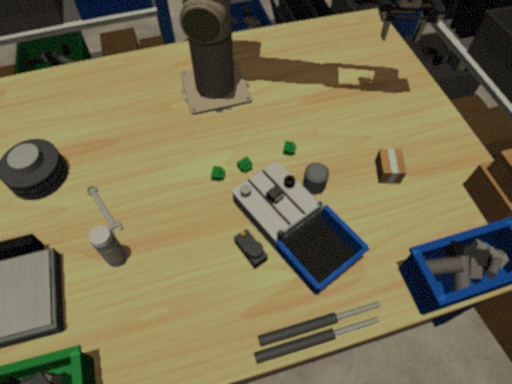

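View pics/t0.png

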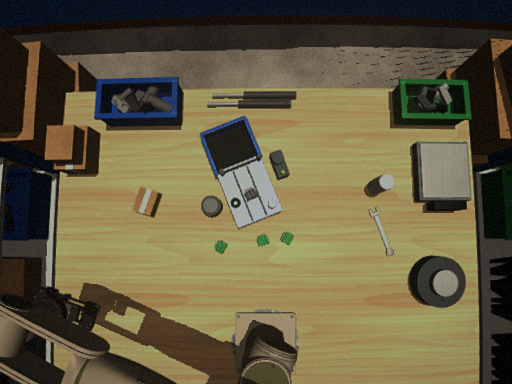

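The scene view shows the station at about (300,215) with the bin toward the lower right. In the top view the station is at (240,170), the module at about (250,193), and the bin lies up-left. The arm is clear of all of it.

Run:
```python
from h import *
a=cv2.imread('pics/t0.png')[110:240,185:300]; b=cv2.imread('pics/s0.png')[150:295,220:375]
a=cv2.resize(a,None,fx=4.5,fy=4.5,interpolation=cv2.INTER_CUBIC)[:580,:400*2]
b=cv2.resize(b,None,fx=5,fy=4,interpolation=cv2.INTER_CUBIC)
cv2.imwrite('pics/t0c.png',a);cv2.imwrite('pics/s0c.png',cv2.resize(cv2.imread('pics/s0.png')[150:295,220:375],None,fx=4,fy=4,interpolation=cv2.INTER_CUBIC))
np.set_printoptions(precision=3,suppress=True)
P=cloud('top',np.load('pics/t0.npy'))
Z=P[...,2]
for v in range(116,232,6): print(v,(Z[v,196:290:4]*1000).astype(int))
```

```text
116 [ 0  0 -2 -1  5 -1  5 -3  1 -2  3  6 71  1  0  2 -4  1 -2 -1  2  6  5  2]
122 [  -2   -1    1   -1    0    4    0 1403   70   75   68   49   46   71
    3   -1    1    2   -1    0   -1    0    5    5]
128 [ 4  1  0 -1 70 73 70 56 33 16  0 16 12 67  0  4  2 -4  4  2 -5  0  2  0]
134 [  -1   64   71   59   33   21    4   14   13   14   13   21   20   14
   68    1    1    2    0    3    0   -6    0 1403]
140 [  -1   -3   70   11   16   17   15   14 1403   12   19   11   15   18
   71    3    0   -1    3    0   -3    2    0    1]
146 [   1   -4   71   13   12   16   17   12   15    8   14    9   18   20
   12   66   -1    5    0    0   -1 1403    1    4]
152 [ 3  2  1 73 21 12 20 10  8 14 15 16 18 18 16 29 66  0  3  0 60 41 -2 -2]
158 [-3  2 -3 71 40 14 13 12 10 16 11 12 10  8 99 14 95  4 -1 59 66 62 -4  3]
164 [ -3   1  -3   2  71  11  11  13  17  13  11 101  82  56  61  59  60   3
   3   6  49  43  42   2]
170 [  0  -1   0  -1  -3  72 108 101  90  58  62  57  62  74  61  57  66  58
  -3  -5  43  41  41   2]
176 [-2  0  0 -1  0 -3 58 63 61 54 66 65 62 64 59 57 66 59 67  0  1 42 26 12]
182 [-3 -5  0  0  5  1 64 60 57 62 63 57 59 57 61 57 61 62 67  4  5  1  0  0]
188 [ 0 -4  2  1  0  1 -1 57 57 61 51 73 61 81 81 74 57 62 59 60  0  1 -3 -6]
194 [ 2  1  1  0  0  2 -3  3 62 58 59 57 60 86 85 90 55 60 59 59  0 -1  3  0]
200 [ 4  2 79 79 78 79 42 -5 58 83 59 59 69 63 58 61 71 59 62 90 64  0  4  0]
206 [ 2  0 81 81 82 80 71  1  0 58 87 64 63 59 61 68 63 55 66 86 61 61  2  4]
212 [ 2 -1 73 81 78 81 11  0 -3 61 57 59 60 57 56 60 58 64 61 57  4  1 -1  1]
218 [ 0  0  4  5 -3  5  0 -2  1  1 58 60 67 55 70 57 66 -2  3  6  8  0  3  1]
224 [-1 -4  2  5  0  4 -2  0 -1  3  4 57 58  3  1  0  3  0 -1  1 -1  0  0  2]
230 [   0   -1    2    0 1403    1    2    3    3    2    0    0    0    1
    1    2    0    2    0    4    0    0    0    0]
```

View pics/t0c.png

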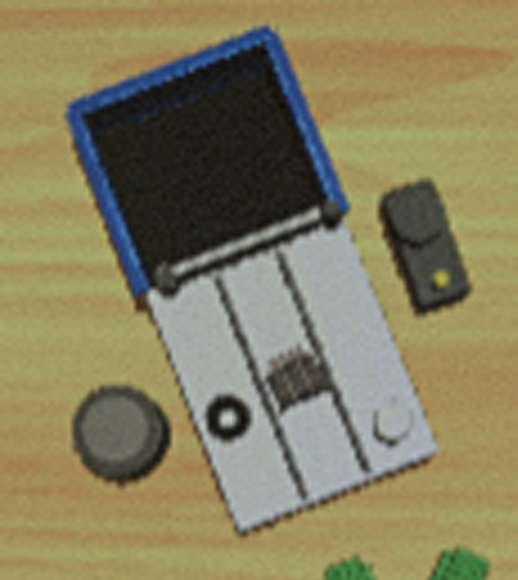

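View pics/s0c.png

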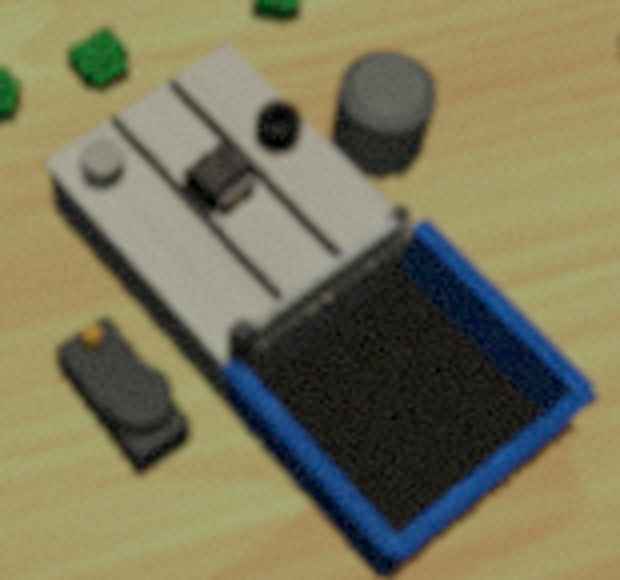

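The crops show the hinge post at top-crop (166,278), the stop post at (333,212), the module at (297,380), and the bush and piston beside the lane. I'll fit the station pose to the landmarks in both views.

```bash
cat > fit.py <<'E'
from h import *
from scipy.optimize import least_squares
np.set_printoptions(precision=4,suppress=True)
T=[((-203,85,60),(240,533)),((-203,-85,60),(437,452)),((-198,26.5,70),(303,497)),((-198,-26.5,70),(365,470)),((-8,26.5,70),(220,282)),((-8,-26.5,70),(283,255)),((0,62,107),(166,278)),((0,-76,107),(333,209)),((155,79,70),(85,115)),((155,-79,70),(265,42))]
S=[((-203,85,60),(228,45)),((-203,-85,60),(48,163)),((-198,26.5,70),(172,83)),((-198,-26.5,70),(115,120)),((-8,26.5,70),(337,253)),((-8,-26.5,70),(278,297)),((0,62,107),(401,213)),((0,-76,107),(243,328)),((155,79,70),(565,402)),((155,-79,70),(395,530))]
def w(p,X):
    X=np.array(X,float)/1000;c,s=np.cos(p[2]),np.sin(p[2]);return np.c_[p[0]+c*X[:,0]-s*X[:,1],p[1]+s*X[:,0]+c*X[:,1],p[3]+X[:,2]]
uT=(np.array([b for a,b in T])+.5)/4.5-.5+[185,110];uS=(np.array([b for a,b in S])+.5)/4-.5+[220,150]
A=[a for a,b in T]
f=lambda p:np.r_[proj('top',w(p,A))-uT,proj('scene',w(p,A))-uS].ravel()
if __name__=='__main__':
    r=least_squares(f,[.65,.05,.4,0],loss='soft_l1');p=r.x
    print(p);print(f(p).reshape(-1,2).T.round(1))
    # module cloud from both
    for n,t in(('top','t0'),('scene','s0')):
        P=cloud(n,np.load(f'pics/{t}.npy')).reshape(-1,3)-[p[0],p[1],0];c,s=np.cos(p[2]),np.sin(p[2])
        Q=np.c_[P[:,0]*c+P[:,1]*s,-P[:,0]*s+P[:,1]*c,P[:,2]]*1000
        def rg(m,l):
            q=Q[m];print(n,l,len(q),q.mean(0).round(1),np.percentile(q,[3,97],axis=0).round(0).tolist())
        L=(abs(Q[:,0]+120)<60)
        rg(L&(abs(Q[:,1])<23)&(Q[:,2]>76)&(Q[:,2]<100),'module')
        rg((abs(Q[:,0]+100)<95)&(Q[:,1]>32)&(Q[:,1]<84)&(Q[:,2]>74)&(Q[:,2]<100),'bush')
        rg((abs(Q[:,0]+100)<95)&(Q[:,1]<-32)&(Q[:,1]>-84)&(Q[:,2]>74)&(Q[:,2]<100),'piston')
        rg((abs(Q[:,0])<10)&(abs(Q[:,1])<50)&(Q[:,2]>85)&(Q[:,2]<110),'flap')
        rg((abs(Q[:,0]+150)<150)&(Q[:,1]>88)&(Q[:,1]<200)&(Q[:,2]>70),'filter')
        rg((abs(Q[:,0])<200)&(Q[:,1]<-88)&(Q[:,1]>-180)&(Q[:,2]>30),'caliper')
        rg((abs(Q[:,0]+100)<95)&(abs(Q[:,1])<84)&(abs(Q[:,2]-60)<7),'deck')
E
python3 fit.py
```

```text
[ 0.6339  0.0901  0.3752 -0.0028]
[[-0.2  0.6  0.5  0.8 -0.5 -0.7  0.3  0.1 -0.   0.5  0.2 -0.9 -0.  -0.3
   2.3  2.3 -0.1 -0.5  2.1 -0.1]
 [ 0.3  0.6  0.8  1.2 -1.  -0.4 -0.3  0.6  0.3  0.7 -0.3 -0.2 -0.8 -0.8
   2.2  1.9  0.4  0.5 -2.4  2. ]]
top module 118 [-105.3   -2.3   86.1] [[-122.0, -21.0, 80.0], [-87.0, 16.0, 92.0]]
top bush 68 [-106.1   58.3   84.2] [[-128.0, 43.0, 76.0], [-6.0, 73.0, 89.0]]
top piston 60 [-159.6  -60.3   87. ] [[-177.0, -73.0, 82.0], [-117.0, -47.0, 93.0]]
top flap 73 [  0.5   1.2 100.4] [[-2.0, -44.0, 88.0], [4.0, 46.0, 107.0]]
top filter 300 [-91.3 142.9  78.5] [[-120.0, 113.0, 71.0], [-62.0, 173.0, 84.0]]
top caliper 359 [ -29.8 -134.7   50.2] [[-85.0, -160.0, 35.0], [106.0, -89.0, 71.0]]
top deck 2068 [-98.7   0.1  60.7] [[-190.0, -80.0, 56.0], [-11.0, 80.0, 66.0]]
scene module 184 [-105.8   -2.9   83.5] [[-124.0, -22.0, 77.0], [-88.0, 18.0, 89.0]]
scene bush 101 [-113.8   57.4   81.2] [[-131.0, 43.0, 75.0], [-99.0, 72.0, 85.0]]
scene piston 91 [-165.2  -60.6   83.9] [[-180.0, -73.0, 77.0], [-152.0, -48.0, 89.0]]
scene flap 120 [ 2.1 -2.4 98.2] [[-1.0, -48.0, 86.0], [5.0, 46.0, 105.0]]
scene filter 356 [-91.  138.8  77. ] [[-121.0, 112.0, 71.0], [-63.0, 168.0, 81.0]]
scene caliper 711 [ -15.6 -135.    50.2] [[-83.0, -163.0, 34.0], [131.0, -89.0, 70.0]]
scene deck 2638 [-97.6  -5.   59.2] [[-189.0, -81.0, 56.0], [-20.0, 79.0, 65.0]]
```

Request:
{"op": "apply_moves", "data": {
  "series": [
    [[0,0,0],[0,0,0.112]],
    [[0,0,0],[0,0,0.112]],
    [[0,0,0],[0,0,0.112]],
    [[0,0,0],[0,0,0.112]],
    [[0,0,0],[0,0,0.112]],
    [[0,0,0],[0,0,0.112]],
    [[0,0,0],[0,0,0.112]],
    [[0,0,0],[0,0,0.112]],
    [[0,0,0],[0,0,0]],
    [[0,0,0],[0,0,0]]
  ],
  "claw": 1
}}

```text
t: 0.93
tool_pos: [0.176, 0.5735, 0.4043]
orientation: [1.761, 2.601, -0.001]
force: [-0.2, 0.3, -0.1]
opening: 0.0929
gripper_force: 0.0
```

```bash
cat > st.py <<'E'
from h import *
from scipy.spatial.transform import Rotation as R
np.set_printoptions(precision=4,suppress=True)
p=[.6339,.0901,.3752]
s=robot.read_state();M=R.from_rotvec(s['orientation']).as_matrix()
Rs=R.from_euler('z',p[2]).as_matrix()
d=Rs.T@(s['tool_pos']-[p[0],p[1],0])*1000
print('t',s['t'],'station xyz',d.round(1),'tool axes in station\n',Rs.T@M,'F',s['force'],'open',s['opening'])
tgt=Rs@np.array([-84.5,-1.5,360])/1000+[p[0],p[1],0]
print('to hover in tool axes',(M.T@(tgt-s['tool_pos'])*1000).round(1),'yaw err',np.arctan2((Rs.T@M)[1,1],(Rs.T@M)[0,1]))
E
python3 st.py
```

```text
t 0.9333 station xyz [-248.9  617.6  404.3] tool axes in station
 [[-0.0053  1.     -0.0006]
 [ 1.      0.0053 -0.0006]
 [-0.0006 -0.0006 -1.    ]] F [-0.2485  0.338  -0.0743] open 0.0928813087393692
to hover in tool axes [-619.9  161.1   44.5] yaw err 0.005338924281153589
```

Request:
{"op": "apply_moves", "data": {
  "series": [
    [[-31,8,0],[0,0,0]],
    [[-31,8,0],[0,0,0]],
    [[-31,8,0],[0,0,0]],
    [[-31,8,0],[0,0,0]],
    [[-31,8,0],[0,0,0]],
    [[-31,8,0],[0,0,0]],
    [[-31,8,0],[0,0,0]],
    [[-31,8,0],[0,0,0]],
    [[-31,8,0],[0,0,0]],
    [[-31,8,0],[0,0,0]]
  ]
}}

```text
t: 1.77
tool_pos: [0.3651, 0.3134, 0.4047]
orientation: [1.76, 2.602, 0.0]
force: [0.8, -0.1, 0.3]
opening: 0.0931
gripper_force: 0.0
```

Request:
{"op": "apply_moves", "data": {
  "series": [
    [[-31,8,4],[0,0,0]],
    [[-31,8,4],[0,0,0]],
    [[-31,8,4],[0,0,0]],
    [[-31,8,4],[0,0,0]],
    [[-31,8,4],[0,0,0]],
    [[-31,8,4],[0,0,0]],
    [[-31,8,4],[0,0,0]],
    [[-31,8,4],[0,0,0]],
    [[-31,8,4],[0,0,0]],
    [[-31,9,4],[0,0,0.005]],
    [[0,0,0],[0,0,0]],
    [[0,0,0],[0,0,0]]
  ]
}}

```text
t: 2.77
tool_pos: [0.5544, 0.055, 0.3639]
orientation: [-1.771, -2.593, 0.001]
force: [-0.7, 0.8, -0.1]
opening: 0.0927
gripper_force: 0.0
```

```bash
python3 st.py
python3 - <<'E'
from h import *
snap('scene','s1');p,_=snap('top','t1')
a=cv2.imread('pics/s1.png')[120:295,190:375];a=cv2.resize(a,None,fx=3,fy=3)
b=cv2.resize(cv2.imread('pics/t1.png')[110:285,190:275],None,fx=3,fy=3)
cv2.imwrite('pics/c1.png',np.hstack([a,b]))
E
```

```text
t 2.7667 station xyz [-86.9  -3.5 363.9] tool axes in station
 [[ 0.0026  1.     -0.0014]
 [ 1.     -0.0026  0.0006]
 [ 0.0006 -0.0014 -1.    ]] F [-0.7006  0.7877 -0.1311] open 0.09269643527677296
to hover in tool axes [2.  2.4 3.9] yaw err -0.0025745518016463595
```

View pics/c1.png

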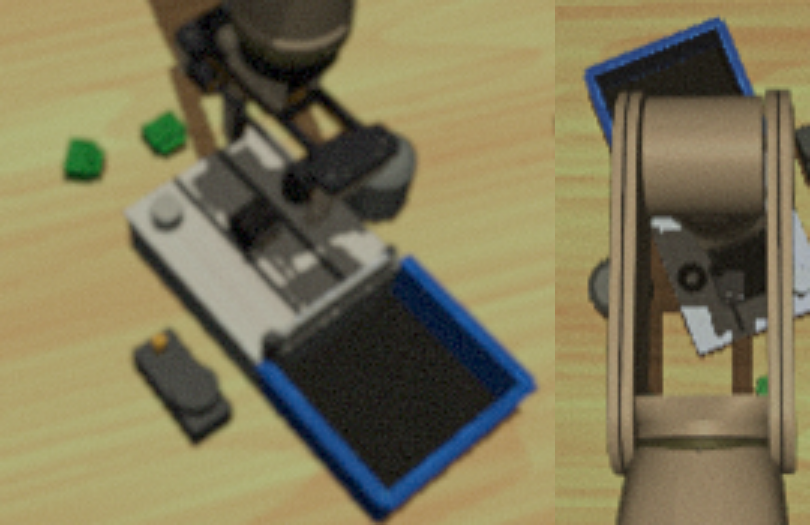

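The crop shows the fingers at about (235,110) and (297,180), in line with the lane and straddling the module at (255,225). Now going down.

Request:
{"op": "apply_moves", "data": {
  "series": [
    [[0,0,15],[0,0,0]],
    [[1,1,15],[0,0,0]],
    [[1,1,15],[0,0,0]],
    [[0,0,12],[0,0,0]],
    [[0,0,10],[0,0,0]],
    [[0,0,10],[0,0,0]],
    [[0,0,10],[0,0,0]],
    [[0,0,8],[0,0,0]],
    [[0,0,6],[0,0,0]],
    [[0,0,5],[0,0,0]],
    [[0,0,3],[0,0,0]],
    [[0,0,0],[0,0,0]]
  ]
}}

```text
t: 3.87
tool_pos: [0.555, 0.0589, 0.2551]
orientation: [-1.772, -2.593, 0.001]
force: [-0.8, 0.3, 0.3]
opening: 0.0927
gripper_force: 0.0
```

```bash
python3 st.py
python3 - <<'E'
from h import *
snap('scene','s2')
a=cv2.imread('pics/s2.png')[140:260,220:350];cv2.imwrite('pics/c2.png',cv2.resize(a,None,fx=5,fy=5,interpolation=cv2.INTER_CUBIC)[:600])
E
```

```text
t 3.8667 station xyz [-84.9  -0.1 255.1] tool axes in station
 [[ 0.0033  1.     -0.0008]
 [ 1.     -0.0033  0.0003]
 [ 0.0003 -0.0008 -1.    ]] F [-0.8431  0.3331  0.3205] open 0.09265631518628566
to hover in tool axes [  -1.4    0.3 -104.9] yaw err -0.003347748807053685
```

View pics/c2.png

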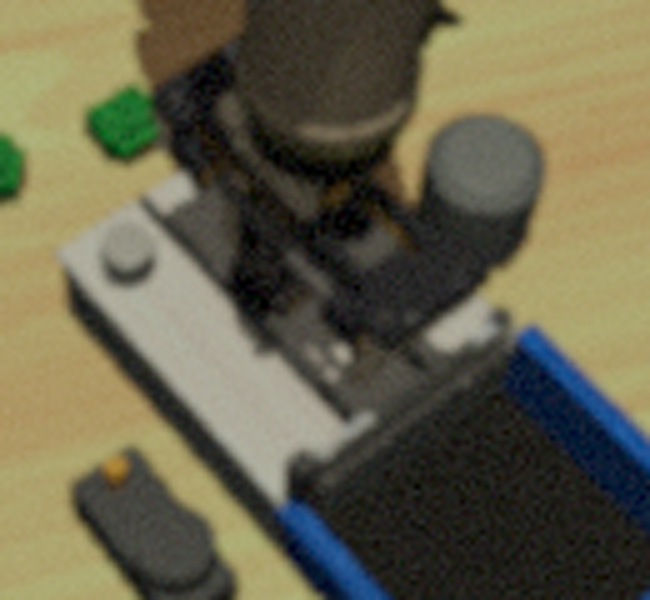

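The fingers are in the lane before and behind the module with no contact force, and the flap is untouched. Starting the push.

Request:
{"op": "apply_moves", "data": {
  "series": [
    [[-1,0,3],[0,0,0]],
    [[0,3,0],[0,0,0]],
    [[0,3,0],[0,0,0]],
    [[0,4,0],[0,0,0]],
    [[0,4,0],[0,0,0]],
    [[0,4,0],[0,0,0]],
    [[0,4,0],[0,0,0]],
    [[0,4,0],[0,0,0]],
    [[0,4,0],[0,0,0]],
    [[0,4,0],[0,0,0]],
    [[0,4,0],[0,0,0]],
    [[0,4,0],[0,0,0]]
  ]
}}

```text
t: 4.92
tool_pos: [0.5949, 0.0735, 0.2526]
orientation: [-1.772, -2.594, 0.0]
force: [-1.7, -1.1, 0.6]
opening: 0.0928
gripper_force: 0.9
```

Request:
{"op": "apply_moves", "data": {
  "series": [
    [[0,4,0],[0,0,0]],
    [[0,4,0],[0,0,0]],
    [[0,4,0],[0,0,0]],
    [[0,4,0],[0,0,0]],
    [[0,4,0],[0,0,0]],
    [[0,4,0],[0,0,0]],
    [[0,4,0],[0,0,0]],
    [[0,4,0],[0,0,0]],
    [[0,2,0],[0,0,0]],
    [[0,0,0],[0,0,0]]
  ]
}}

```text
t: 5.75
tool_pos: [0.6267, 0.0858, 0.2528]
orientation: [1.772, 2.594, 0.001]
force: [-0.4, -1.1, -0.4]
opening: 0.093
gripper_force: 0.5
```

```bash
python3 st.py
python3 - <<'E'
from h import *
snap('scene','s3')
a=cv2.imread('pics/s3.png')[150:290,230:370];cv2.imwrite('pics/c3.png',cv2.resize(a,None,fx=4.2,fy=4.2,interpolation=cv2.INTER_CUBIC))
E
```

```text
t 5.75 station xyz [ -8.2  -1.3 252.8] tool axes in station
 [[ 0.0031  1.      0.0005]
 [ 1.     -0.0031 -0.0002]
 [-0.0002  0.0005 -1.    ]] F [-0.388  -1.0956 -0.4217] open 0.09295294384739583
to hover in tool axes [  -0.4  -76.2 -107.2] yaw err -0.0031045186344315114
```

View pics/c3.png

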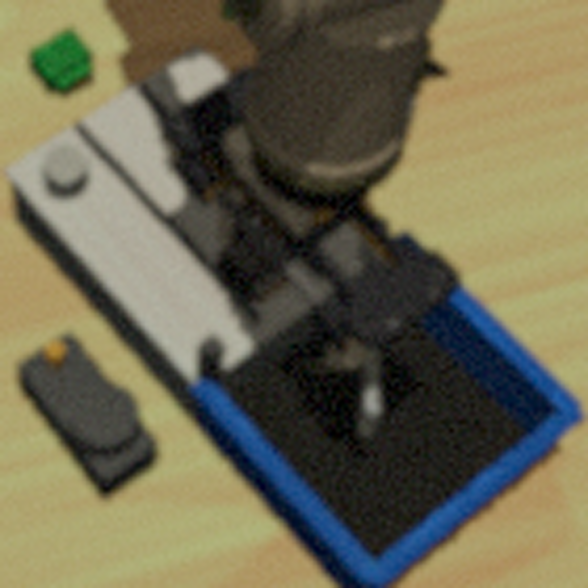

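The flap is held open by the front finger, with its free edge at crop (372,400), and the module is still behind it in the lane. I'll keep pushing.

Request:
{"op": "apply_moves", "data": {
  "series": [
    [[0,4,0],[0,0,0]],
    [[0,4,0],[0,0,0]],
    [[0,4,0],[0,0,0]],
    [[0,4,0],[0,0,0]],
    [[0,4,0],[0,0,0]],
    [[0,4,0],[0,0,0]],
    [[0,4,0],[0,0,0]],
    [[0,4,0],[0,0,0]],
    [[0,4,0],[0,0,0]],
    [[0,4,0],[0,0,0]],
    [[0,4,0],[0,0,0]],
    [[0,4,0],[0,0,0]]
  ]
}}

```text
t: 6.8
tool_pos: [0.6714, 0.1033, 0.2528]
orientation: [1.772, 2.594, -0.0]
force: [-1.2, -1.3, 0.5]
opening: 0.0929
gripper_force: 0.7
```

Request:
{"op": "apply_moves", "data": {
  "series": [
    [[0,2,0],[0,0,0]],
    [[0,2,0],[0,0,0]],
    [[0,0,0],[0,0,0]],
    [[0,0,0],[0,0,0]],
    [[0,0,0],[0,0,0]]
  ]
}}

```text
t: 7.22
tool_pos: [0.6748, 0.1045, 0.2528]
orientation: [1.772, 2.594, 0.0]
force: [1.4, -1.8, -0.1]
opening: 0.0928
gripper_force: 0.4
```

```bash
python3 st.py
python3 - <<'E'
from h import *
snap('scene','s4');snap('top','t4')
a=cv2.resize(cv2.imread('pics/s4.png')[160:290,230:370],None,fx=4,fy=4,interpolation=cv2.INTER_CUBIC)
a=cv2.convertScaleAbs(a,alpha=1.8,beta=10)
b=cv2.convertScaleAbs(cv2.resize(cv2.imread('pics/t4.png')[110:240,190:249],None,fx=4,fy=4),alpha=1.8,beta=10)
cv2.imwrite('pics/c4.png',np.hstack([a,b]))
E
```

```text
t 7.2167 station xyz [ 43.3  -1.6 252.8] tool axes in station
 [[ 0.0033  1.      0.0004]
 [ 1.     -0.0033 -0.0002]
 [-0.0002  0.0004 -1.    ]] F [ 1.35   -1.8253 -0.1427] open 0.09283568162375785
to hover in tool axes [  -0.4 -127.8 -107.2] yaw err -0.003323032697456054
```

View pics/c4.png

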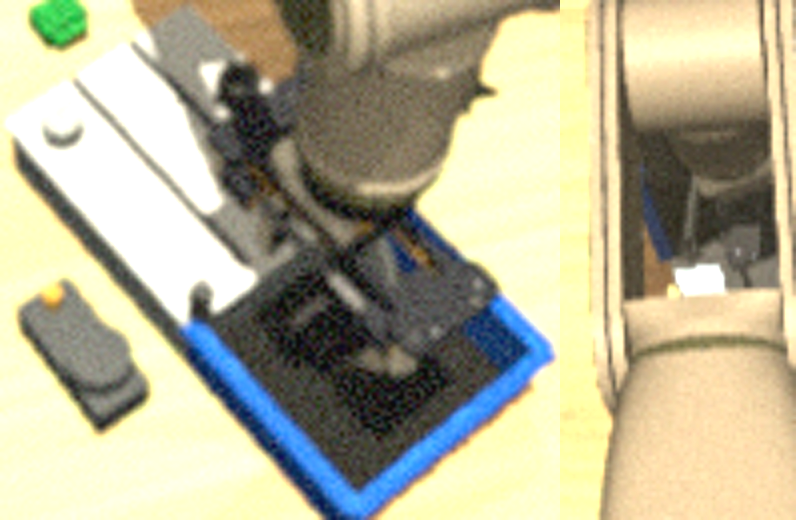

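There is a dark blob with a grey stripe (the connector) at about crop (305,315), inside the bin by the deck edge. I'll check its height in the depth data.

Run:
```python
from h import *
p=[.6339,.0901,.3752]
P=cloud('scene',np.load('pics/s4.npy'))-[p[0],p[1],0];c,s=np.cos(p[2]),np.sin(p[2])
X=(P[...,0]*c+P[...,1]*s)*1000;Y=(-P[...,0]*s+P[...,1]*c)*1000;Z=P[...,2]*1000
H={}
for x in range(-40,110,8):
    row=[]
    for y in range(-72,40,8):
        m=(abs(X-x)<4)&(abs(Y-y)<4)&(Z>-5)&(Z<140);row.append(int(np.median(Z[m])) if m.sum()>1 else -1)
    print(x,row)
```

```text
-40 [59, 58, 58, 59, 58, 60, 68, 59, 59, 58, 58, -1, -1, -1]
-32 [58, 59, 58, 59, 58, 60, 68, 58, 58, 59, 57, -1, -1, -1]
-24 [58, 57, 58, 58, 58, 58, 66, 58, 58, -1, -1, -1, -1, -1]
-16 [59, -1, -1, 58, 59, 59, 67, 59, 81, -1, -1, -1, 60, -1]
-8 [-1, -1, -1, 57, 58, 59, 64, 74, 79, -1, 58, -1, 59, -1]
0 [105, 43, 49, 45, 43, 46, 45, 43, 59, 57, 45, 17, 22, 35]
8 [88, -1, 13, 12, 12, 12, 12, 12, 14, 11, 11, 13, 13, -1]
16 [-1, -1, 12, 12, 13, 12, 11, 13, 12, 14, 13, 13, 13, -1]
24 [-1, -1, 12, 12, 13, 12, 12, 12, 11, 11, 12, 14, 12, -1]
32 [-1, -1, 13, 11, 13, 12, 13, 35, 36, 36, 35, -1, 13, -1]
40 [-1, -1, 13, 13, 14, 12, 20, 38, 38, 38, 38, 37, 14, 44]
48 [-1, -1, 13, 13, 14, 13, 25, 38, 38, 38, 37, 38, -1, 91]
56 [-1, -1, 14, 13, 15, 13, 26, 39, 39, 39, 39, 37, -1, 98]
64 [-1, -1, 14, 14, 13, 12, 25, 36, 36, 37, 32, 17, 98, 102]
72 [-1, -1, 13, 13, 14, 14, 14, 14, 13, 14, 13, 13, 100, -1]
80 [-1, -1, 14, 15, 13, 14, 15, 13, 14, 13, 14, -1, -1, -1]
88 [-1, -1, 13, 14, 12, 14, 13, 14, 15, 13, 12, 13, -1, -1]
96 [-1, -1, 13, 13, 13, 13, 11, 70, 13, 14, 14, 13, -1, -1]
104 [-1, -1, 12, 13, 14, 14, 13, 13, 14, 14, 14, 14, 15, 13]
```

The module lies flat in the bin (top at 38 mm, x 30–68). Now I'll draw the hand back so the flap follows the finger, then lift.

Request:
{"op": "apply_moves", "data": {
  "series": [
    [[0,-10,0],[0,0,0]],
    [[0,-10,0],[0,0,0]],
    [[0,-10,0],[0,0,0]],
    [[0,-10,0],[0,0,0]],
    [[0,-10,0],[0,0,0]],
    [[0,-10,0],[0,0,0]],
    [[0,-10,0],[0,0,0]],
    [[0,-10,0],[0,0,0]],
    [[0,-10,0],[0,0,0]],
    [[0,-10,0],[0,0,0]],
    [[0,-10,0],[0,0,0]],
    [[0,-10,0],[0,0,0]]
  ]
}}

```text
t: 8.32
tool_pos: [0.5623, 0.0609, 0.2529]
orientation: [1.772, 2.594, 0.001]
force: [-0.7, 0.5, -0.6]
opening: 0.0927
gripper_force: 0.0
```

Request:
{"op": "apply_moves", "data": {
  "series": [
    [[0,-6,0],[0,0,0]],
    [[0,0,-5],[0,0,0]],
    [[0,0,-10],[0,0,0]],
    [[0,0,-15],[0,0,0]],
    [[0,0,-20],[0,0,0]],
    [[0,0,-20],[0,0,0]],
    [[0,0,-20],[0,0,0]],
    [[0,0,-20],[0,0,0]],
    [[0,0,-20],[0,0,0]],
    [[0,-20,0],[0,0,0]],
    [[0,-20,0],[0,0,0]],
    [[0,0,0],[0,0,0]]
  ]
}}

```text
t: 9.32
tool_pos: [0.5189, 0.0438, 0.3844]
orientation: [1.772, 2.593, 0.0]
force: [-1.4, 0.1, -0.4]
opening: 0.0929
gripper_force: 0.0
```

```bash
python3 st.py
python3 - <<'E'
from h import *
snap('scene','s5')
a=cv2.resize(cv2.imread('pics/s5.png')[130:295,210:375],None,fx=3.5,fy=3.5,interpolation=cv2.INTER_CUBIC)
cv2.imwrite('pics/c5.png',cv2.convertScaleAbs(a,alpha=1.5,beta=10))
E
```

```text
t 9.3167 station xyz [-124.    -0.9  384.4] tool axes in station
 [[ 0.0032  1.      0.0008]
 [ 1.     -0.0032 -0.0007]
 [-0.0007  0.0008 -1.    ]] F [-1.3787  0.0527 -0.4319] open 0.09287640500127826
to hover in tool axes [-0.5 39.4 24.4] yaw err -0.0032295621819137797
```

View pics/c5.png

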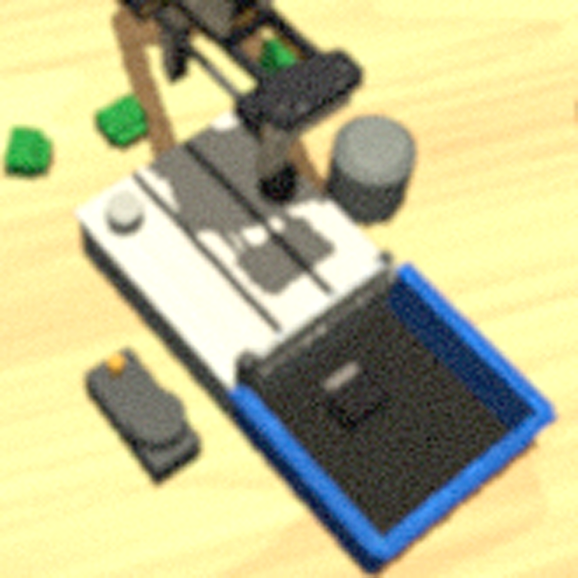

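The module is in the bin at about (350,395), the flap is shut from (250,360) to (385,265), and the bush, piston, filter and caliper have not moved. The hand is clear, so I'm handing in.

```bash
python3 -c "
from plant import robot
print(robot.close_job())"
```

```text
the job is handed in; nothing more can be done
None
```

The module was pushed through the held-open flap and lies flat in the blue bin; the flap is shut, the bush, piston, filter and caliper are where they were, the arm kept clear of the rest, and the job was handed in at about 9.4 s.

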